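# Refit the amplifier's relay and count out its knobs

## Robot

A 7-joint arm with a two-finger parallel gripper is mounted at the origin on the work surface. World frame = base frame: x ahead of the robot, y to its left, z up, the work surface at z = 0. Lengths are in m, angles in rad, forces in N, time in s.
With the tool pointing down it reaches from about 0.4 to 0.875 m from the base axis. Payload 6.5 kg.
Tool frame: the origin (TCP) lies at the very end of the fingers, on their centre line; the grasp point (between the pads) lies manip.grasp_offset behind it (manip.grasp_offset is the distance from the TCP to the grasp point, in m); z points along the fingers, y is the line along which they close (so a half turn about z gives the same grasp; the last joint's range is limited). The gripper opens to 88 mm and grips with 3 to 60 N. Pads are 18 mm wide; open, the fingers measure 123 mm over their backs; the gripper's body (75 mm by 187 mm) begins 45 mm behind the grasp point.
Start: joints at [1.215, 0.536, -0.004, 1.538, 0.003, 1.067, -0.071], TCP at [0.186, -0.623, 0.239] pointing down, gripper open.
Joint ranges: [-2.7, 2.7], [-0.37, 2.16], [-1.27, 1.26], [0.24, 2.4], [-1.31, 4.45], [0.19, 1.91], [-2.76, 2.76]. Speed limits (rad/s): [2.39, 2.39, 3.14, 3.14, 3.14, 3.14, 3.14].

## Interface

Orientations are given as a 3x3 rotation matrix whose columns are the frame's x, y, z axes.
In Python, from station import monitor, eyes, manip gives the robot as it stands.
- The arm moves only by the shell command python3 -m pendant 'ROWS' [FORCE]. ROWS is JSON, a list of rows, each an object of numbers: "tx", "ty", "tz": the shift along the tool's x, y, z in cm; "rx", "ry", "rz": the turn, a rotation vector about the tool's x, y, z in degrees; "gripper": the closure, from 0 (fully open) to 1 (shut). In form: [{"tx": .., "ty": .., "tz": .., "rx": .., "ry": .., "rz": .., "gripper": ..}, ...]. A call has 1 to 8 rows; each row is the pose to reach, as a shift and turn from the pose commanded when the call began, along the tool's axes at that moment; what a row does not reach only later rows make up. A row lasts 1/12 s, in which the tool goes at most 41.7 mm and 7.16 degrees, less where a joint would pass 70% of its speed; a pose out of reach is approached as far as the arm can. A call with a gripper value outside its range is refused whole. The fingers move at their own pace and stop on an object; FORCE is the grip in N (left out, the last holds). Time passes only in rows, so rows that repeat a pose let the fingers close. It gives the time, the measured TCP pose, the force, the opening and the grip force at its end, in the units of the state.
- monitor.sense(): the state, without advancing time (a new reading comes with each control period).
- eyes.get_image(name): name is "scene" or "top" or "wrist"; returns a dict with "pixels" (400x640x3 uint8, red, green, blue), "fx", "fy", "cx", "cy" (pixels), "k1" (the pictures are not rectified: a ray, as slopes to the right and down, at radius r is drawn at 1 + k1 r^2 times it, then the intrinsics apply), "xyz" and "orientation" of the camera in the world; the wrist camera has in their place "mount" (4x4, takes a point from camera to tool coordinates, whose origin is the TCP and whose axes are the flange's). Camera axes: x right, y up, looking along -z (the intrinsics and any distortion apply to the point x, -y, -z); pixel columns grow to the right and rows downward; lengths in m; the calibration is good to about 2 mm. A picture is of the moment at which its call begins: read the wrist's pose just before it. There is no depth.
- manip.job_done(): hands the job in; it is judged then, once.
The state is a dict: "time": time; "q": joint angles; "qd": joint speeds; "effort": joint torques, N m; "eef_pos": TCP position; "orientation": TCP orientation; "force": force on the tool from outside, world axes, zero at the start; "moment": the same for the moment, N m; "grip_width": finger opening in m; "grip_force": force on a finger pad.
Only numpy, scipy, OpenCV 4.12 (cv2) and the standard library are available. Lean on these libraries where they do the work, as an engineer would, in place of code of your own. Each camera call takes 0.05 s, during which the arm holds its last target. There are 200 camera calls.

## Task

Get this amplifier ready for reassembly: plug the orange relay upright and fully home into the one empty socket on the chassis (either way round will do), and add white knobs from the mat to the one in the red tray until exactly three lie on the tray's floor. Leave the two spare white knobs, the black knobs and everything else on the bench where they are.

Things in the scene. Friction and masses are not known exactly. Their poses are not given: they have to be found in the camera images.
- relay: the orange relay to plug in: block 30 mm (its x) by 36 mm (its y) by 42 mm high, orange with a white stripe on top along its y, above a black plug foot 20 (x) by 26 (y) by 14 mm high; 56 mm high in all, 60 g; stands on its foot. Origin at the centre of the foot's underside, z up
- socket: the one empty relay socket, a white block 40 (its x) by 46 (its y) by 22 mm high fixed on top of the chassis, one of three in a row along the chassis' y at 56 mm pitch; origin at the centre of its underside, 50 mm above the bench
- socket_hole0 (a point): centre of the mouth of the empty socket's hole, in its top face (72 mm above the bench). Hole 22 mm (socket's x) by 28 mm (socket's y), 16 mm deep with a black bottom, chamfered; takes the relay's foot either way round. When home the relay's block rests on the socket's top and its origin is 14 mm below this point
- full1: occupied socket, fixed: same white block with a blue relay in it, 64 mm high above the chassis top, 40 by 46 mm; origin at the centre of its underside
- full2: a second occupied socket, like full1
- chassis: grey metal amplifier chassis, fixed, 160 (its x) by 240 (its y) by 50 mm high; the sockets stand in a row 30 mm to its -x side of centre; a dark transformer (45 by 65 mm) and three capacitors (25 mm diameter) stand behind them, centred 52 mm to +x, up to 45 mm above its top. Origin at the centre of its underside
- tray: red parts tray, fixed, open on top, outside 123 (its x) by 128 (its y) by 26 mm high, walls 4 mm; origin at the centre of its underside
- tray_in (a point): centre of the tray's inner floor (inside 115 by 120 mm); axes as the tray's
- mat: blue mat, fixed, 150 (its x) by 210 (its y) by 3 mm thick; the loose knobs stand on it; origin at the centre of its underside
- knob0: white control knob, cylinder 25 mm diameter, 20 mm high, 25 g, standing upright; origin at the centre of its underside; it is in the tray from the start
- knob1: white control knob, cylinder 25 mm diameter, 20 mm high, 25 g, standing upright; origin at the centre of its underside; starts on the mat
- knob2: white control knob, cylinder 25 mm diameter, 20 mm high, 25 g, standing upright; origin at the centre of its underside; starts on the mat
- knob3: white control knob, cylinder 25 mm diameter, 20 mm high, 25 g, standing upright; origin at the centre of its underside; starts on the mat
- knob4: white control knob, cylinder 25 mm diameter, 20 mm high, 25 g, standing upright; origin at the centre of its underside; starts on the mat
- black1: black control knob, cylinder 25 mm diameter, 20 mm high, 25 g, standing upright; origin at the centre of its underside; starts on the mat, not to be used
- black2: black control knob, cylinder 25 mm diameter, 20 mm high, 25 g, standing upright; origin at the centre of its underside; starts on the mat, not to be used
- old_relay: grey burnt-out relay, same shape and size as the orange one, standing about 50 mm to the orange relay's -y side; leave alone; origin at the centre of its foot's underside
- spray: yellow spray can, 52 mm diameter, 170 mm high; leave alone; origin at the centre of its underside
- screwdriver: screwdriver lying on the bench; leave alone; origin near its middle, its x along the shaft
- mug: blue mug, 76 mm diameter, 85 mm high, handle at its +y; leave alone; origin at the centre of its underside
- spool: steel solder spool, 60 mm diameter, 40 mm high; leave alone; origin at the centre of its underside

How it is judged:
By the outcome, as a careful person would: the job done as asked, in the order asked, and still so for the second after the job is handed in, with the robot touching nothing.
It also fails if it takes over 72 s, if anything falls off the work surface, if the arm or the gripper's body presses on something with over 40 N, if the wrist force passes 120 N, or if a joint passes its speed limit or range.

## Working session

There is one attempt and no reset: what is moved stays moved. The work goes in short steps, Python scripts to look and compute and a shell command to move; the robot and the scene stay as the last step left them, time stands still between calls to the robot, and variables do not carry over. Pictures are saved under pics/ and viewed, at most 10 in all, crops included, and the job is handed in when it is done.

```bash
mkdir -p pics; ls
python3 - <<'E'
from station import monitor, eyes, manip
import cv2, numpy as np
s=monitor.sense(); print(s['time'],s['eef_pos'],s['orientation'],manip.grasp_offset,s['grip_width'])
for n in ["scene","top"]:
    d=eyes.get_image(n); cv2.imwrite(f"pics/{n}0.png",d["pixels"][:,:,::-1])
    print(n,{k:np.round(v,4).tolist() for k,v in d.items() if k!="pixels"})
E
```

```text
pics
0.0 [ 0.1855581  -0.62232805  0.23785789] [[ 9.58288884e-01  2.85800725e-01 -6.00546426e-04]
 [ 2.85801330e-01 -9.58287574e-01  1.58880466e-03]
 [-1.21414655e-04 -1.69417081e-03 -9.99998558e-01]] 0.0187 0.08779959347897348
scene {'fx': 481.858, 'fy': 481.858, 'cx': 317.4845, 'cy': 203.1355, 'k1': -0.0322, 'xyz': [1.0646, 0.6441, 0.7998], 'orientation': [[-0.7988, -0.3976, 0.4515], [0.6016, -0.5319, 0.5959], [0.0032, 0.7477, 0.6641]]}
top {'fx': 430.0171, 'fy': 430.0171, 'cx': 310.4499, 'cy': 203.076, 'k1': -0.1065, 'xyz': [0.3255, -0.0119, 1.2978], 'orientation': [[0.0733, 0.9754, -0.2077], [-0.9973, 0.0724, -0.012], [0.0033, 0.2081, 0.9781]]}
```

View pics/top0.png

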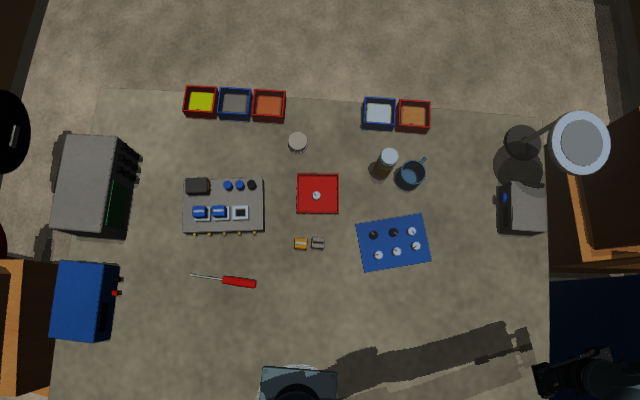

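View pics/scene0.png

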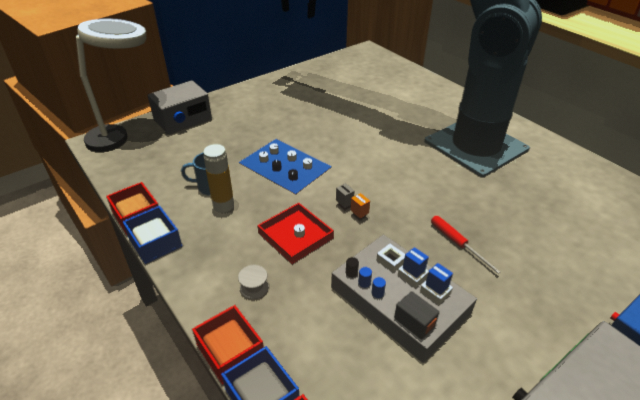

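The top view shows the orange relay at (301,243), the grey one at (318,243), the empty socket at (240,212) and the tray at (317,194) with one knob. On the mat, the white knobs are at about (411,231), (416,246), (397,251) and (378,255), and the black ones at (373,235) and (393,232). The scene view agrees.

```bash
cat > h.py <<'E'
from station import monitor, eyes, manip
import cv2, numpy as np
def grab(name, save=None):
    s=monitor.sense(); d=eyes.get_image(name)
    if name=="wrist":
        M=np.array(d["mount"]); R=np.array(s["orientation"])
        d["orientation"]=R@M[:3,:3]; d["xyz"]=np.array(s["eef_pos"])+R@M[:3,3]
    if save: cv2.imwrite(save,d["pixels"][:,:,::-1])
    return d
def rays(d,uv):
    K=np.array([[d["fx"],0,d["cx"]],[0,d["fy"],d["cy"]],[0,0,1]])
    p=cv2.undistortPoints(np.array(uv,float).reshape(-1,1,2),K,np.array([d["k1"],0,0,0,0.]))[:,0]
    return np.c_[p[:,0],-p[:,1],-np.ones(len(p))]@np.array(d["orientation"]).T
def plane(d,uv,z):
    r=rays(d,uv); c=np.array(d["xyz"]); return c+r*((z-c[2])/r[:,2])[:,None]
def project(d,P):
    P=np.atleast_2d(P); c=(P-np.array(d["xyz"]))@np.array(d["orientation"])
    x,y=c[:,0]/-c[:,2],c[:,1]/c[:,2]; f=1+d["k1"]*(x*x+y*y)
    return np.c_[d["cx"]+d["fx"]*x*f,d["cy"]+d["fy"]*y*f]
def triang(d1,uv1,d2,uv2):
    A=[];b=[]
    for d,uv in((d1,uv1),(d2,uv2)):
        r=rays(d,[uv])[0]; r/=np.linalg.norm(r); Q=np.eye(3)-np.outer(r,r); A.append(Q); b.append(Q@np.array(d["xyz"]))
    return np.linalg.lstsq(np.vstack(A),np.hstack(b),rcond=None)[0]
def blobs(mask,amin,amax=1e9):
    n,l,st,c=cv2.connectedComponentsWithStats(mask.astype(np.uint8))
    return [(c[i],st[i,4],(l==i)) for i in range(1,n) if amin<=st[i,4]<=amax]
def hsv(d): return cv2.cvtColor(d["pixels"],cv2.COLOR_RGB2HSV).astype(int)
def tool(P):
    "world target TCP -> tool shift in cm from present measured TCP"
    s=monitor.sense(); return 100*np.array(s["orientation"]).T@(np.array(P)-s["eef_pos"])
E
python3 - <<'E'
from h import *
t=grab("top"); s=grab("scene")
for n,uv,z in [("relay",(300.5,242),.056),("old",(318,242),.056),("sock",(240,212),.072),("trayknob",(316.5,195),.024),("w1",(411,231),.023),("w2",(416,246),.023),("w3",(397,251),.023),("w4",(378,255),.023),("b1",(373,235),.023),("b2",(393,232),.023)]:
    print(n,plane(t,[uv],z)[0].round(3))
for n,a,b in [("relay",(300.5,242),(361,201)),("sock",(240,212),(391,254)),("tk",(316.5,195),(299,228))]: print(n,triang(t,a,s,b).round(3))
w=grab("wrist","pics/w0.png"); print(np.round(w["mount"],3).tolist(),w["fx"],w["cx"],w["cy"],w["xyz"])
E
```

```text
relay [0.472 0.024 0.056]
old [ 0.476 -0.027  0.056]
sock [0.544 0.206 0.072]
trayknob [ 0.622 -0.013  0.024]
w1 [ 0.533 -0.304  0.023]
w2 [ 0.489 -0.321  0.023]
w3 [ 0.47  -0.264  0.023]
w4 [ 0.454 -0.208  0.023]
b1 [ 0.513 -0.19   0.023]
b2 [ 0.526 -0.25   0.023]
relay [0.471 0.026 0.051]
sock [0.544 0.205 0.073]
tk [ 0.622 -0.012  0.022]
[[0.001, 0.952, 0.306, 0.08], [1.0, -0.001, -0.0, 0.0], [-0.0, 0.306, -0.952, -0.146], [0.0, 0.0, 0.0, 1.0]] 354.5708964072921 322.10670794376256 194.20453440529917 [ 0.26249168 -0.60000883  0.38422687]
```

```bash
R='{"tx":35.5,"ty":-27,"tz":-1,"rz":16.6}'; : ; python3 -m pendant '[{"tx":35.5,"ty":-27,"tz":-1,"rz":16.6},{"tx":35.5,"ty":-27,"tz":-1,"rz":16.6},{"tx":35.5,"ty":-27,"tz":-1,"rz":16.6},{"tx":35.5,"ty":-27,"tz":-1,"rz":16.6},{"tx":35.5,"ty":-27,"tz":-1,"rz":16.6},{"tx":35.5,"ty":-27,"tz":-1,"rz":16.6},{"tx":35.5,"ty":-27,"tz":-1,"rz":16.6},{"tx":35.5,"ty":-27,"tz":-1,"rz":16.6}]' && python3 -m pendant '[{"gripper":0},{"gripper":0},{"gripper":0},{"gripper":0}]'
```

```text
invalid input
```

Run:
```python
from h import *
print(monitor.sense()['eef_pos'],monitor.sense()['orientation'].__repr__())
print(tool([.43,.02,.26]))
```

```text
[ 0.18562745 -0.62266488  0.23832259] array([[ 9.58296242e-01,  2.85776511e-01, -3.15055908e-04],
       [ 2.85776663e-01, -9.58296017e-01,  6.65499949e-04],
       [-1.11732568e-04, -7.27781725e-04, -9.99999729e-01]])
[ 41.78375    -54.60430377  -2.13267037]
```

```bash
python3 -m pendant '[{"tx":35.5,"ty":-27,"tz":-1,"rx":0,"ry":0,"rz":16.6,"gripper":0},{"tx":35.5,"ty":-27,"tz":-1,"rx":0,"ry":0,"rz":16.6,"gripper":0},{"tx":35.5,"ty":-27,"tz":-1,"rx":0,"ry":0,"rz":16.6,"gripper":0},{"tx":35.5,"ty":-27,"tz":-1,"rx":0,"ry":0,"rz":16.6,"gripper":0},{"tx":35.5,"ty":-27,"tz":-1,"rx":0,"ry":0,"rz":16.6,"gripper":0},{"tx":35.5,"ty":-27,"tz":-1,"rx":0,"ry":0,"rz":16.6,"gripper":0},{"tx":35.5,"ty":-27,"tz":-1,"rx":0,"ry":0,"rz":16.6,"gripper":0},{"tx":35.5,"ty":-27,"tz":-1,"rx":0,"ry":0,"rz":16.6,"gripper":0}]'
```

```text
time: 0.92
eef_pos: [0.3831, -0.352, 0.2464]
orientation: [[1.0, -0.0, 0.0], [-0.0, -1.0, -0.0], [0.0, 0.0, -1.0]]
force: [0.3, -0.2, 0.2]
grip_width: 0.0882
grip_force: 0.0
```

```bash
python3 -m pendant '[{"tx":5,"ty":-9,"tz":0,"rx":0,"ry":0,"rz":0,"gripper":0},{"tx":5,"ty":-9,"tz":0,"rx":0,"ry":0,"rz":0,"gripper":0},{"tx":5,"ty":-9,"tz":0,"rx":0,"ry":0,"rz":0,"gripper":0},{"tx":5,"ty":-9,"tz":0,"rx":0,"ry":0,"rz":0,"gripper":0},{"tx":5,"ty":-9,"tz":0,"rx":0,"ry":0,"rz":0,"gripper":0}]'; python3 -c '
from h import *
w=grab("wrist","pics/mat.png"); np.save("mat.npy",w,allow_pickle=True)'
python3 -m pendant '[{"tx":3,"ty":-29,"tz":0,"rx":0,"ry":0,"rz":0,"gripper":0},{"tx":3,"ty":-29,"tz":0,"rx":0,"ry":0,"rz":0,"gripper":0},{"tx":3,"ty":-29,"tz":0,"rx":0,"ry":0,"rz":0,"gripper":0},{"tx":3,"ty":-29,"tz":0,"rx":0,"ry":0,"rz":0,"gripper":0},{"tx":3,"ty":-29,"tz":0,"rx":0,"ry":0,"rz":0,"gripper":0},{"tx":3,"ty":-29,"tz":0,"rx":0,"ry":0,"rz":0,"gripper":0},{"tx":3,"ty":-29,"tz":0,"rx":0,"ry":0,"rz":0,"gripper":0},{"tx":3,"ty":-29,"tz":0,"rx":0,"ry":0,"rz":0,"gripper":0}]'
python3 -m pendant '[{"tx":0,"ty":0,"tz":0,"rx":0,"ry":0,"rz":0,"gripper":0},{"tx":0,"ty":0,"tz":0,"rx":0,"ry":0,"rz":0,"gripper":0},{"tx":0,"ty":0,"tz":0,"rx":0,"ry":0,"rz":0,"gripper":0}]'; python3 -c '
from h import *
w=grab("wrist","pics/rel.png"); np.save("rel.npy",w,allow_pickle=True)'
```

```text
time: 1.33
eef_pos: [0.4327, -0.2629, 0.2462]
orientation: [[1.0, 0.003, 0.0], [0.003, -1.0, -0.0], [0.0, 0.0, -1.0]]
force: [-0.4, -0.9, 0.1]
grip_width: 0.0884
grip_force: 0.0
time: 2.05
eef_pos: [0.4629, 0.033, 0.2467]
orientation: [[1.0, 0.008, 0.002], [0.008, -1.0, 0.003], [0.002, -0.003, -1.0]]
force: [0.1, -0.5, -0.3]
grip_width: 0.0883
grip_force: 0.0
time: 2.3
eef_pos: [0.4622, 0.0235, 0.246]
orientation: [[1.0, -0.004, -0.001], [-0.004, -1.0, -0.001], [-0.001, 0.001, -1.0]]
force: [-0.5, -0.1, -0.3]
grip_width: 0.088
grip_force: 0.0
```

View pics/rel.png

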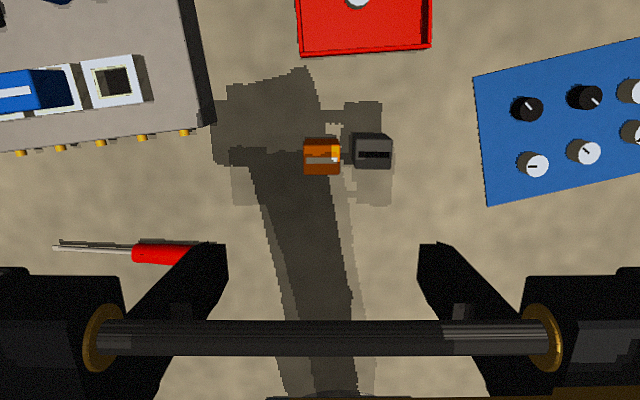

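View pics/mat.png

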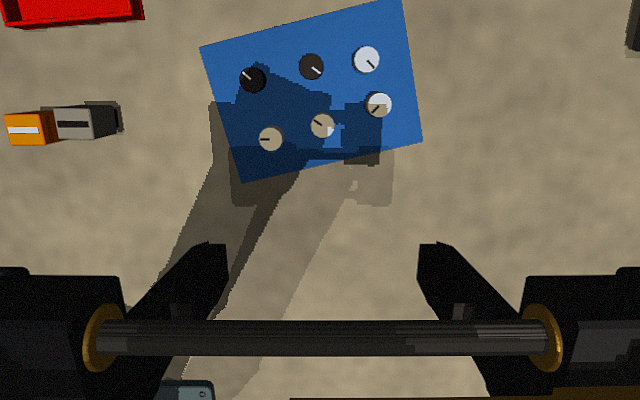

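The relay is at about (322,155) and the grey one at (372,152), 14 mm apart in y, so I must close the fingers along world x. The socket's hole is at (113,81). The mat picture shows white knobs at (366,59), (379,105), (322,126) and (271,139).

Run:
```python
from h import *
w=np.load("rel.npy",allow_pickle=True).item(); print(np.round(monitor.sense()['q'],3))
a=cv2.resize(w["pixels"][125:185,290:350],None,fx=6,fy=6,interpolation=0); b=cv2.resize(w["pixels"][45:120,70:150],None,fx=5,fy=4.8,interpolation=0)
cv2.imwrite("pics/crop.png",np.hstack([a,b])[:,:,::-1])
m=np.load("mat.npy",allow_pickle=True).item(); H=hsv(m)
wh=(H[...,1]<90)&(H[...,2]>150); wh[:,:200]=0; wh[160:]=0
hull=cv2.inRange(cv2.cvtColor(m["pixels"],cv2.COLOR_RGB2HSV),(100,130,30),(125,255,255))
for n,uv in [("w1",(366,59)),("w2",(379,105)),("w3",(322,126)),("w4",(271,139)),("b1",(252,79)),("b2",(312,66))]: print(n,plane(m,[uv],.022)[0].round(3))
```

```text
[ 0.111  0.225 -0.297  1.993  0.082  0.936 -1.803]
w1 [ 0.533 -0.306  0.022]
w2 [ 0.489 -0.321  0.022]
w3 [ 0.468 -0.263  0.022]
w4 [ 0.454 -0.21   0.022]
b1 [ 0.514 -0.193  0.022]
b2 [ 0.526 -0.253  0.022]
```

View pics/crop.png

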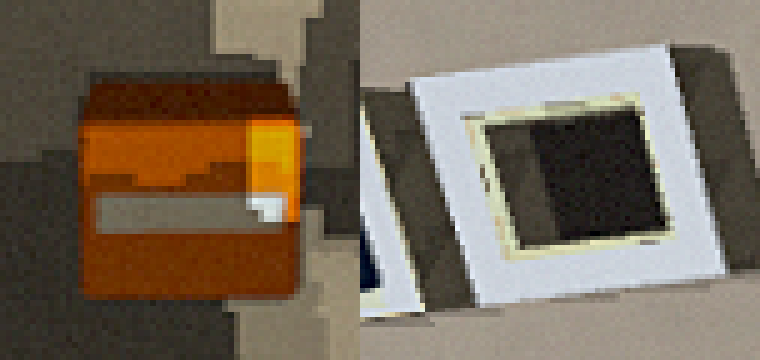

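The crop shows the relay's top face spanning about (303..340, 145..175) with the stripe horizontal. The socket's top-face corners are at about (80,62), (131,54), (143,101) and (94,109).

Run:
```python
from h import *
w=np.load("rel.npy",allow_pickle=True).item()
def rep(n,uv,z):
    P=plane(w,uv,z)[:,:2]; print(n,"centre",P.mean(0).round(4))
    for i in range(4):
        e=P[(i+1)%4]-P[i]; print("  edge",np.hypot(*e).round(4),np.degrees(np.arctan2(e[1],e[0])).round(1))
rep("relay",[(303.5,145),(339.7,145.3),(339.7,174.7),(303.5,174.7)],.056)
rep("sock",[(80.4,61.7),(131,54.4),(143,101.3),(93.6,108.5)],.072)
rep("hole mouth",[(70+103/5,45+118/4.8),(70+278/5,45+95/4.8),(70+315/5,45+240/4.8),(70+150/5,45+260/4.8)],.072)
print(tool([.472,.025,.14]))
```

```text
relay centre [0.4687 0.0237]
  edge 0.0345 -90.7
  edge 0.029 -179.3
  edge 0.0354 89.8
  edge 0.0292 -1.1
sock centre [0.5426 0.2058]
  edge 0.0454 -83.5
  edge 0.0391 -173.4
  edge 0.0459 97.1
  edge 0.0396 5.9
hole mouth centre [0.5422 0.2055]
  edge 0.0315 -83.7
  edge 0.0252 -174.4
  edge 0.0303 96.0
  edge 0.0251 8.4
[ 0.98273662 -0.14045289 10.60222607]
```

```bash
python3 -m pendant '[{"tx":0.8,"ty":0,"tz":11,"rx":0,"ry":0,"rz":-90,"gripper":0},{"tx":0.8,"ty":0,"tz":11,"rx":0,"ry":0,"rz":-90,"gripper":0},{"tx":0.8,"ty":0,"tz":11,"rx":0,"ry":0,"rz":-90,"gripper":0},{"tx":0.8,"ty":0,"tz":11,"rx":0,"ry":0,"rz":-90,"gripper":0},{"tx":0.8,"ty":0,"tz":11,"rx":0,"ry":0,"rz":-90,"gripper":0},{"tx":0.8,"ty":0,"tz":11,"rx":0,"ry":0,"rz":-90,"gripper":0},{"tx":0.8,"ty":0,"tz":11,"rx":0,"ry":0,"rz":-90,"gripper":0},{"tx":0.8,"ty":0,"tz":11,"rx":0,"ry":0,"rz":-90,"gripper":0}]' | head -3
python3 -m pendant '[{"tx":0,"ty":0,"tz":0,"rx":0,"ry":0,"rz":-34,"gripper":0},{"tx":0,"ty":0,"tz":0,"rx":0,"ry":0,"rz":-34,"gripper":0},{"tx":0,"ty":0,"tz":0,"rx":0,"ry":0,"rz":-34,"gripper":0},{"tx":0,"ty":0,"tz":0,"rx":0,"ry":0,"rz":-34,"gripper":0},{"tx":0,"ty":0,"tz":0,"rx":0,"ry":0,"rz":-34,"gripper":0},{"tx":0,"ty":0,"tz":0,"rx":0,"ry":0,"rz":-34,"gripper":0},{"tx":0,"ty":0,"tz":0,"rx":0,"ry":0,"rz":-34,"gripper":0}]'
python3 - <<'E'
from h import *
w=grab("wrist"); np.save("rel2.npy",w,allow_pickle=True)
cv2.imwrite("pics/rel2.png",w["pixels"][:,:,::-1]); print(np.round(monitor.sense()['q'],3))
print(project(w,[[.469,.024,.056]]))
E
```

```text
time: 3.02
eef_pos: [0.4703, 0.0243, 0.136]
orientation: [[0.538, 0.843, -0.0], [0.843, -0.538, -0.001], [-0.001, 0.0, -1.0]]
time: 3.6
eef_pos: [0.4702, 0.0248, 0.136]
orientation: [[-0.017, 1.0, -0.0], [1.0, 0.017, -0.0], [-0.0, -0.0, -1.0]]
force: [-0.5, 0.1, 0.6]
grip_width: 0.0883
grip_force: 0.0
[ 0.356  0.466 -0.617  2.054  0.397  0.739 -0.492]
[[319.48269791 204.73610918]]
```

View pics/rel2.png

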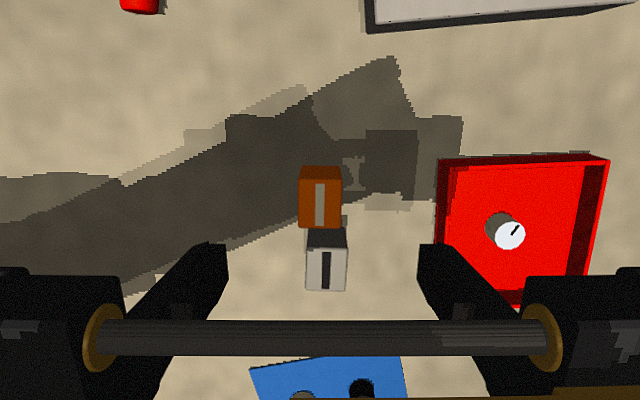

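The relay's top face is centred at (320,205), which matches the predicted (319.5,204.7), so I'm descending to grasp.

```bash
python3 -m pendant '[{"tx":0,"ty":-0.1,"tz":4,"rx":0,"ry":0,"rz":1,"gripper":0.2},{"tx":0,"ty":-0.1,"tz":8,"rx":0,"ry":0,"rz":1,"gripper":0.2},{"tx":0,"ty":-0.1,"tz":11,"rx":0,"ry":0,"rz":1,"gripper":0.2},{"tx":0,"ty":-0.1,"tz":11.5,"rx":0,"ry":0,"rz":1,"gripper":0.3},{"tx":0,"ty":-0.1,"tz":11.5,"rx":0,"ry":0,"rz":1,"gripper":0.5},{"tx":0,"ty":-0.1,"tz":11.5,"rx":0,"ry":0,"rz":1,"gripper":1},{"tx":0,"ty":-0.1,"tz":11.5,"rx":0,"ry":0,"rz":1,"gripper":1},{"tx":0,"ty":-0.1,"tz":11.5,"rx":0,"ry":0,"rz":1,"gripper":1}]' 25
python3 -m pendant '[{"tx":0,"ty":0,"tz":0,"rx":0,"ry":0,"rz":0,"gripper":1},{"tx":0,"ty":0,"tz":0,"rx":0,"ry":0,"rz":0,"gripper":1},{"tx":0,"ty":0,"tz":0,"rx":0,"ry":0,"rz":0,"gripper":1}]'
```

```text
time: 4.32
eef_pos: [0.4707, 0.0262, 0.0229]
orientation: [[-0.004, 1.0, 0.003], [1.0, 0.004, 0.0], [0.0, 0.003, -1.0]]
force: [-0.0, 0.5, 0.2]
grip_width: 0.039
grip_force: 0.0
time: 4.57
eef_pos: [0.47, 0.0261, 0.0223]
orientation: [[-0.005, 1.0, 0.002], [1.0, 0.005, -0.0], [-0.0, 0.002, -1.0]]
force: [-1.3, -0.2, 8.8]
grip_width: 0.0296
grip_force: 25.0
```

```bash
python3 -m pendant '[{"tx":0,"ty":0,"tz":-2,"rx":0,"ry":0,"rz":0,"gripper":1},{"tx":0,"ty":0,"tz":-5,"rx":0,"ry":0,"rz":0,"gripper":1},{"tx":0,"ty":0,"tz":-9,"rx":0,"ry":0,"rz":0,"gripper":1},{"tx":0,"ty":0,"tz":-13,"rx":0,"ry":0,"rz":0,"gripper":1},{"tx":0,"ty":0,"tz":-14.5,"rx":0,"ry":0,"rz":0,"gripper":1},{"tx":0,"ty":0,"tz":-14.5,"rx":0,"ry":0,"rz":0,"gripper":1}]'
python3 -m pendant '[{"tx":4,"ty":1.6,"tz":0,"rx":0,"ry":0,"rz":-6.3,"gripper":1},{"tx":8,"ty":3.2,"tz":0,"rx":0,"ry":0,"rz":-6.3,"gripper":1},{"tx":10,"ty":4,"tz":0,"rx":0,"ry":0,"rz":-6.3,"gripper":1},{"tx":10,"ty":4,"tz":0,"rx":0,"ry":0,"rz":-6.3,"gripper":1},{"tx":10,"ty":4,"tz":0,"rx":0,"ry":0,"rz":-6.3,"gripper":1},{"tx":10,"ty":4,"tz":0,"rx":0,"ry":0,"rz":-6.3,"gripper":1}]'
python3 - <<'E'
from h import *
w=grab("wrist"); np.save("sk.npy",w,allow_pickle=True)
cv2.imwrite("pics/sk.png",w["pixels"][:,:,::-1]); print(np.round(monitor.sense()['q'],3))
print(project(w,[[.5425,.2058,.072]]))
E
```

```text
time: 5.07
eef_pos: [0.4718, 0.0264, 0.1701]
orientation: [[-0.005, 1.0, 0.008], [1.0, 0.005, -0.0], [-0.0, 0.008, -1.0]]
force: [0.6, -0.6, -0.9]
grip_width: 0.0298
grip_force: 25.0
time: 5.57
eef_pos: [0.5077, 0.1251, 0.165]
orientation: [[-0.115, 0.993, -0.002], [0.993, 0.115, -0.002], [-0.001, -0.002, -1.0]]
force: [0.2, -0.7, -0.9]
grip_width: 0.0295
grip_force: 25.0
[ 0.195  0.511 -0.67   1.904  0.41   0.868 -0.571]
[[389.43643976  85.73478685]]
```

View pics/sk.png

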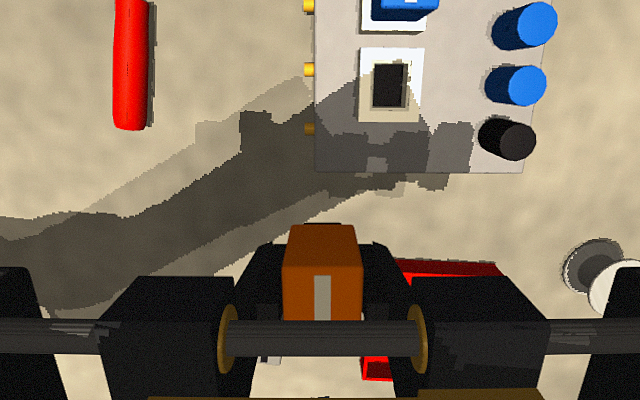

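The held relay's front top edge is at about row 265 (cols 282–363) and its front bottom edge at about row 225. The empty socket is at (391,85), close to the predicted (389,86). I'll refine both numerically.

Run:
```python
from h import *
w=np.load("sk.npy",allow_pickle=True).item(); H=hsv(w); px=w["pixels"].astype(int)
reg=np.zeros((400,640),bool); reg[30:140,345:445]=1
g=cv2.cvtColor(w["pixels"],cv2.COLOR_RGB2GRAY)
h=[b for b in blobs((g<70)&reg,100) if abs(b[0][0]-390)<10 and abs(b[0][1]-86)<12]
for b in h:
    r=cv2.minAreaRect(np.argwhere(b[2])[:,::-1].astype(np.float32)); print("dark",b[0],b[1],r)
# block: bright+low sat or yellowish chamfer; print edge profiles
for c in (368,391,416): print("col",c,[int(v) for v in g[38:130:2,c]])
for r in (55,85,115): print("row",r,[int(v) for v in g[r,350:432:2]])
# held relay
w2=dict(w); M=np.array(w["mount"]); w2["orientation"]=M[:3,:3]; w2["xyz"]=M[:3,3]
sat=H[...,1][:, 322]; v=H[...,2][:,322]; print("relay col 322",[(int(a)) for a in v[214:300:2]])
for uv,z in [((282,265),-.034),((363,265),-.034),((290,225),.008),((355,225),.008)]: print(plane(w2,[uv],z)[0].round(4))
```

```text
dark [387.61657189  84.97562957] 1231 ((388.0, 85.0), (42.0, 30.0), 90.0)
col 368 [204, 203, 203, 208, 205, 248, 248, 247, 247, 248, 247, 247, 247, 248, 247, 246, 248, 252, 211, 201, 201, 201, 198, 203, 205, 201, 200, 202, 203, 203, 204, 198, 202, 207, 205, 201, 199, 200, 201, 201, 204, 202, 89, 104, 106, 105]
col 391 [202, 202, 206, 206, 199, 240, 249, 247, 247, 247, 248, 251, 255, 38, 26, 34, 35, 33, 37, 26, 22, 28, 32, 31, 30, 26, 30, 32, 35, 24, 29, 27, 28, 25, 53, 182, 109, 202, 202, 204, 201, 202, 118, 104, 105, 107]
col 416 [202, 202, 203, 202, 203, 219, 248, 247, 247, 248, 247, 247, 247, 247, 247, 247, 247, 248, 246, 247, 249, 247, 247, 249, 249, 248, 248, 248, 248, 248, 250, 248, 253, 197, 196, 195, 199, 194, 198, 196, 195, 204, 118, 103, 109, 106]
row 55 [210, 208, 210, 177, 92, 193, 250, 248, 248, 248, 247, 247, 247, 247, 247, 247, 247, 248, 248, 248, 247, 247, 248, 248, 247, 247, 247, 247, 247, 246, 248, 247, 246, 247, 246, 247, 249, 193, 205, 202, 203]
row 85 [109, 106, 89, 76, 69, 195, 202, 203, 206, 203, 181, 144, 23, 32, 37, 37, 27, 32, 32, 27, 27, 30, 36, 28, 25, 52, 90, 94, 84, 175, 252, 247, 248, 247, 247, 252, 202, 201, 207, 203, 201]
row 115 [104, 92, 60, 79, 129, 204, 200, 202, 200, 198, 202, 197, 203, 196, 201, 197, 197, 201, 198, 196, 196, 200, 200, 200, 198, 196, 202, 196, 197, 198, 195, 197, 193, 196, 188, 85, 209, 200, 199, 201, 202]
relay col 322 [198, 197, 196, 201, 136, 59, 95, 100, 98, 89, 93, 97, 94, 99, 98, 100, 100, 103, 98, 95, 102, 97, 100, 100, 98, 102, 119, 136, 137, 143, 128, 131, 137, 140, 142, 139, 141, 139, 134, 143, 136, 143, 140]
[ 0.0171 -0.0138 -0.034 ]
[ 0.0171  0.015  -0.034 ]
[ 0.0147 -0.0146  0.008 ]
[0.0147 0.0159 0.008 ]
```

Run:
```python
from h import *
w=np.load("sk.npy",allow_pickle=True).item(); px=w["pixels"].astype(int)
w2=dict(w); M=np.array(w["mount"]); w2["orientation"]=M[:3,:3]; w2["xyz"]=M[:3,3]
for o in (-.003,-.002,-.001,0):
  print(o,"top",project(w2,[[o+.018,-.015,-.034],[o+.018,.015,-.034]]).round(1).tolist(),"bot",project(w2,[[o+.018,-.015,.008],[o+.018,.015,.008]]).round(1).tolist(),"foot",project(w2,[[o+.013,-.01,.022]]).round(1).tolist())
print([tuple(map(int,p)) for p in px[218:228,322]])
print([tuple(map(int,p)) for p in px[262:270,310]])
for r in (229,262,270): print(r,[int(v) for v in px[r,276:296,0]],[int(v) for v in px[r,350:370,0]])
# hole corners (dark 22x28 mouth incl. lit wall) and socket block corners on z=.072
for n,uv in [("hole",[(371.5,63),(408.5,63),(408.5,107),(371.5,107)]),("block",[(360,47.5),(422.5,47.5),(420,122),(357.5,122)])]:
    P=plane(w,uv,.072)[:,:2]; print(n,P.mean(0).round(4),np.linalg.norm(P-np.roll(P,-1,0),axis=1).round(4))
```

```text
-0.003 top [[278.9, 270.1], [362.8, 270.1]] bot [[289.2, 224.5], [353.0, 224.5]] foot [[301.6, 222.9]]
-0.002 top [[278.8, 267.6], [362.9, 267.6]] bot [[289.1, 222.5], [353.1, 222.5]] foot [[301.6, 221.1]]
-0.001 top [[278.7, 265.1], [363.1, 265.2]] bot [[289.0, 220.5], [353.1, 220.5]] foot [[301.5, 219.3]]
0 top [[278.6, 262.6], [363.2, 262.7]] bot [[289.0, 218.5], [353.2, 218.6]] foot [[301.5, 217.4]]
[(196, 184, 150), (200, 182, 153), (201, 185, 154), (197, 184, 150), (136, 126, 103), (0, 0, 0), (59, 23, 1), (104, 43, 0), (95, 37, 0), (95, 41, 0)]
[(100, 43, 0), (102, 48, 2), (100, 45, 0), (104, 51, 1), (118, 54, 0), (128, 58, 2), (132, 55, 0), (139, 64, 0)]
229 [107, 103, 98, 104, 100, 100, 101, 99, 102, 101, 102, 88, 95, 100, 111, 88, 95, 95, 95, 100] [98, 96, 93, 79, 131, 186, 187, 184, 178, 181, 185, 183, 182, 183, 182, 181, 186, 183, 189, 190]
262 [11, 17, 15, 21, 16, 13, 43, 88, 101, 101, 102, 103, 99, 96, 100, 97, 102, 99, 97, 95] [97, 93, 103, 101, 100, 99, 98, 96, 95, 92, 94, 75, 37, 15, 17, 22, 4, 13, 12, 4]
270 [13, 17, 22, 0, 7, 64, 122, 134, 131, 133, 140, 137, 136, 138, 134, 142, 134, 136, 134, 140] [141, 137, 135, 135, 138, 131, 137, 142, 139, 133, 129, 121, 113, 78, 18, 12, 17, 23, 12, 16]
hole [0.5428 0.2061] [0.0235 0.0274 0.0244 0.0273]
block [0.5429 0.2058] [0.0393 0.0464 0.0417 0.0462]
```

```bash
python3 -m pendant '[{"tx":3.9,"ty":2.2,"tz":0,"rx":0,"ry":0,"rz":0,"gripper":1},{"tx":7.2,"ty":4,"tz":0,"rx":0,"ry":0,"rz":0,"gripper":1},{"tx":7.9,"ty":4.4,"tz":2,"rx":0,"ry":0,"rz":0,"gripper":1},{"tx":7.9,"ty":4.4,"tz":5,"rx":0,"ry":0,"rz":0,"gripper":1},{"tx":7.9,"ty":4.4,"tz":6,"rx":0,"ry":0,"rz":0,"gripper":1},{"tx":7.9,"ty":4.4,"tz":6,"rx":0,"ry":0,"rz":0,"gripper":1},{"tx":7.9,"ty":4.4,"tz":6,"rx":0,"ry":0,"rz":0,"gripper":1}]'
python3 - <<'E'
from h import *
w=grab("wrist"); c=w["pixels"][150:350,220:420]; cv2.imwrite("pics/hov.png",cv2.resize(c,None,fx=3,fy=3)[:,:,::-1])
print(tool([.5425,.2085,.10]))
t=np.array(monitor.sense()['orientation']); print(t.round(4))
# hole mouth rectangle predicted, crop px
for P in [(.5428,.206)]:
  for a in (-.011,.011):
    for b in (-.014,.014):
      x=P+a*np.array([.993,.115])+b*np.array([-.115,.993]); print(((project(w,[[*x,.072]])-[220,150])*3).round())
E
```

```text
time: 6.2
eef_pos: [0.543, 0.2083, 0.106]
orientation: [[-0.113, 0.994, -0.001], [0.994, 0.113, -0.001], [-0.001, -0.002, -1.0]]
force: [-0.1, 0.3, -0.5]
grip_width: 0.0299
grip_force: 25.0
[-0.02281643 -0.1322937   0.70143808]
[[-1.134e-01  9.936e-01  6.000e-04]
 [ 9.936e-01  1.134e-01 -4.000e-04]
 [-4.000e-04  5.000e-04 -1.000e+00]]
[[243. 323.]]
[[240. 184.]]
[[360. 322.]]
[[362. 184.]]
```

View pics/hov.png

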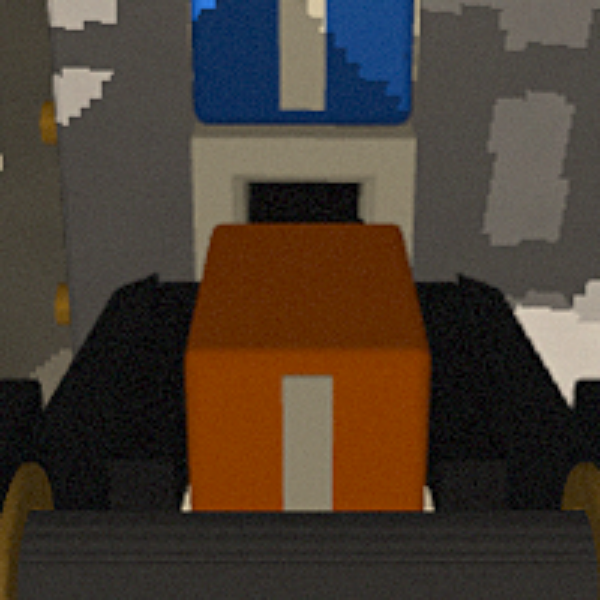

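The hole spans crop cols 248–360 with its far edge at row 182 (predicted 184), and the held relay is centred at about 306 against 304. That is aligned to within 0.5 mm, so I'm lowering.

```bash
python3 -m pendant '[{"tx":0,"ty":-0.04,"tz":0.8,"rx":0,"ry":0,"rz":0,"gripper":1},{"tx":0,"ty":-0.04,"tz":1.1,"rx":0,"ry":0,"rz":0,"gripper":1},{"tx":0,"ty":-0.04,"tz":1.4,"rx":0,"ry":0,"rz":0,"gripper":1},{"tx":0,"ty":-0.04,"tz":1.6,"rx":0,"ry":0,"rz":0,"gripper":1},{"tx":0,"ty":-0.04,"tz":1.7,"rx":0,"ry":0,"rz":0,"gripper":1},{"tx":0,"ty":-0.04,"tz":1.7,"rx":0,"ry":0,"rz":0,"gripper":1}]'
```

```text
time: 6.75
eef_pos: [0.543, 0.2092, 0.0889]
orientation: [[-0.115, 0.993, -0.0], [0.993, 0.115, -0.001], [-0.001, -0.0, -1.0]]
force: [1.0, -2.3, -2.0]
grip_width: 0.03
grip_force: 25.0
```

```bash
python3 -m pendant '[{"tx":-0.05,"ty":0,"tz":0.3,"rx":0,"ry":0,"rz":0,"gripper":1},{"tx":-0.05,"ty":0,"tz":0.5,"rx":0,"ry":0,"rz":0,"gripper":1},{"tx":-0.05,"ty":0,"tz":0.7,"rx":0,"ry":0,"rz":0,"gripper":1},{"tx":-0.05,"ty":0,"tz":0.85,"rx":0,"ry":0,"rz":0,"gripper":1},{"tx":-0.05,"ty":0,"tz":0.95,"rx":0,"ry":0,"rz":0,"gripper":1},{"tx":-0.05,"ty":0,"tz":0.95,"rx":0,"ry":0,"rz":0,"gripper":1}]'
```

```text
time: 7.25
eef_pos: [0.543, 0.2091, 0.0803]
orientation: [[-0.115, 0.993, 0.0], [0.993, 0.115, -0.001], [-0.001, -0.0, -1.0]]
force: [-2.6, -5.6, 10.4]
grip_width: 0.0303
grip_force: 25.0
```

```bash
python3 -m pendant '[{"tx":-0.05,"ty":0,"tz":0.1,"rx":0,"ry":0,"rz":0,"gripper":1},{"tx":-0.05,"ty":0,"tz":0.2,"rx":0,"ry":0,"rz":0,"gripper":1},{"tx":-0.05,"ty":0,"tz":0.2,"rx":0,"ry":0,"rz":0,"gripper":1}]'
python3 -m pendant '[{"tx":0,"ty":0,"tz":0,"rx":0,"ry":0,"rz":0,"gripper":0.35},{"tx":0,"ty":0,"tz":0,"rx":0,"ry":0,"rz":0,"gripper":0.35},{"tx":0,"ty":0,"tz":0,"rx":0,"ry":0,"rz":0,"gripper":0.35},{"tx":0,"ty":0,"tz":-4,"rx":0,"ry":0,"rz":0,"gripper":0.35},{"tx":0,"ty":0,"tz":-8,"rx":0,"ry":0,"rz":0,"gripper":0.35},{"tx":0,"ty":0,"tz":-12,"rx":0,"ry":0,"rz":0,"gripper":0.35},{"tx":0,"ty":0,"tz":-12,"rx":0,"ry":0,"rz":0,"gripper":0.2},{"tx":0,"ty":0,"tz":-12,"rx":0,"ry":0,"rz":0,"gripper":0.2}]'
python3 - <<'E'
from h import *
w=grab("wrist"); c=w["pixels"][130:330,220:420]; cv2.imwrite("pics/home.png",cv2.resize(c,None,fx=3,fy=3)[:,:,::-1])
# expected corners of relay's top at z=.114
for a,b in [(-1,-1),(-1,1),(1,1),(1,-1)]:
    x=np.array([.5428,.206])+a*.015*np.array([.993,.115])+b*.018*np.array([-.115,.993]); print(((project(w,[[*x,.114]])-[220,130])*3).round())
print(np.round(monitor.sense()['q'],3))
E
```

```text
time: 7.5
eef_pos: [0.543, 0.2091, 0.0802]
orientation: [[-0.115, 0.993, 0.001], [0.993, 0.115, -0.002], [-0.002, 0.0, -1.0]]
force: [-7.2, -7.7, 26.4]
grip_width: 0.0299
grip_force: 25.0
time: 8.17
eef_pos: [0.5444, 0.2101, 0.1997]
orientation: [[-0.115, 0.993, 0.004], [0.993, 0.115, 0.002], [0.002, 0.005, -1.0]]
force: [-0.4, -1.0, -0.9]
grip_width: 0.0687
grip_force: 0.0
[[230. 301.]]
[[227. 154.]]
[[359. 154.]]
[[357. 301.]]
[ 0.049  0.561 -0.676  1.732  0.409  0.994 -0.665]
```

View pics/home.png

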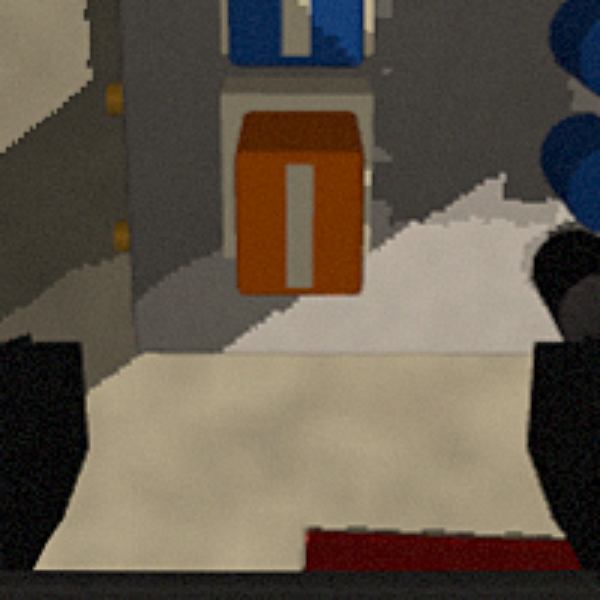

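The relay sits upright with its top face at the predicted place, and 26 N of pressing gave no further travel, so it is home. Next are the knobs, while I also measure the tray.

```bash
python3 -m pendant '[{"tx":-40.6,"ty":-13.8,"tz":0,"rx":0,"ry":0,"rz":6.6,"gripper":0.45},{"tx":-40.6,"ty":-13.8,"tz":0,"rx":0,"ry":0,"rz":6.6,"gripper":0.45},{"tx":-40.6,"ty":-13.8,"tz":0,"rx":0,"ry":0,"rz":6.6,"gripper":0.45},{"tx":-40.6,"ty":-13.8,"tz":0,"rx":0,"ry":0,"rz":6.6,"gripper":0.45},{"tx":-40.6,"ty":-13.8,"tz":0,"rx":0,"ry":0,"rz":6.6,"gripper":0.45},{"tx":-40.6,"ty":-13.8,"tz":0,"rx":0,"ry":0,"rz":6.6,"gripper":0.45},{"tx":-40.6,"ty":-13.8,"tz":0,"rx":0,"ry":0,"rz":6.6,"gripper":0.45},{"tx":-40.6,"ty":-13.8,"tz":0,"rx":0,"ry":0,"rz":6.6,"gripper":0.45}]' | head -3
python3 - <<'E'
from h import *
t=grab("top"); H=hsv(t); m=(((H[...,0]<8)|(H[...,0]>172))&(H[...,1]>150)&(H[...,2]>60)); m[:165]=0;m[225:]=0;m[:,:290]=0;m[:,345:]=0
b=max(blobs(m,200),key=lambda b:b[1]); r=cv2.minAreaRect(np.argwhere(b[2])[:,::-1].astype(np.float32)); c=cv2.boxPoints(r)
P=plane(t,c,.026); print(r,P.round(3).tolist(),P.mean(0).round(3)); print("spray",plane(t,[(389,155)],.17).round(3))
print(tool([.454,-.209,.13]))
E
```

```text
time: 8.88
eef_pos: [0.4708, -0.1186, 0.1959]
orientation: [[-0.0, 1.0, -0.003], [1.0, 0.0, 0.001], [0.001, -0.003, -1.0]]
((317.5, 193.0), (40.0, 41.0), 90.0) [[0.687, 0.052, 0.026], [0.696, -0.074, 0.026], [0.571, -0.081, 0.026], [0.562, 0.042, 0.026]] [ 0.629 -0.015  0.026]
spray [[ 0.716 -0.204  0.17 ]]
[-8.03759818 -1.29848776  6.55985394]
```

```bash
python3 -m pendant '[{"tx":-4,"ty":-0.7,"tz":2,"rx":0,"ry":0,"rz":0,"gripper":0.5},{"tx":-7.5,"ty":-1.4,"tz":5,"rx":0,"ry":0,"rz":0,"gripper":0.5},{"tx":-8,"ty":-1.4,"tz":7,"rx":0,"ry":0,"rz":0,"gripper":0.5},{"tx":-8,"ty":-1.4,"tz":7,"rx":0,"ry":0,"rz":0,"gripper":0.5},{"tx":-8,"ty":-1.4,"tz":7,"rx":0,"ry":0,"rz":0,"gripper":0.5}]'
python3 - <<'E'
from h import *
w=grab("wrist","pics/k4.png"); H=hsv(w); print(np.round(monitor.sense()['q'],2))
mat=(H[...,0]>100)&(H[...,0]<125)&(H[...,1]>120)
for n,g in [("w4",(.454,-.2095)),("w3",(.469,-.2635)),("b1",(.5135,-.192)),("b2",(.526,-.252))]:
    u=project(w,[[*g,.023]])[0]; print(n,u.round(1))
m=(~mat)&(H[...,1]<100)&(H[...,2]>90)
for b in blobs(m,300,4000):
    r=cv2.minEnclosingCircle(np.argwhere(b[2])[:,::-1].astype(np.float32)); print(np.round(b[0],1),b[1],np.round(r[0],1),round(r[1],1),plane(w,[b[0]],.023)[0].round(4))
E
```

```text
time: 9.35
eef_pos: [0.4572, -0.1957, 0.1259]
orientation: [[0.0, 1.0, -0.004], [1.0, -0.0, 0.003], [0.003, -0.004, -1.0]]
force: [0.1, 0.7, 0.1]
grip_width: 0.0443
grip_force: 0.0
[ 0.76  0.51 -0.56  1.99  0.39  0.75 -0.03]
w4 [317.6 211.3]
w3 [336.7 274.9]
b1 [398.5 189.1]
b2 [409.3 262.1]
[317.8 207.9] 893 [318.  206.7] 18.7 [ 0.4542 -0.2067  0.023 ]
[335.  270.3] 845 [335.5 268.7] 18.8 [ 0.4676 -0.2593  0.023 ]
[ 66.3 376.3] 573 [ 66.5 376.5] 25.7 [ 0.2248 -0.3702  0.023 ]
[579.2 372.9] 488 [583.5 375.5] 22.5 [ 0.6889 -0.3646  0.023 ]
```

View pics/k4.png

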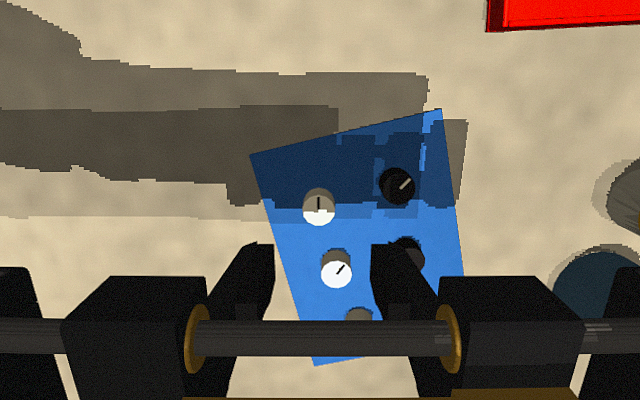

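White knob w4 is at (318,209) and w3 at (336,272), both matching the predictions. I'm descending on w4.

```bash
python3 -m pendant '[{"tx":-1.2,"ty":-0.3,"tz":2,"rx":0,"ry":0,"rz":0,"gripper":0.5},{"tx":-1.2,"ty":-0.3,"tz":5,"rx":0,"ry":0,"rz":0,"gripper":0.5},{"tx":-1.2,"ty":-0.3,"tz":8,"rx":0,"ry":0,"rz":0,"gripper":0.5},{"tx":-1.2,"ty":-0.3,"tz":8,"rx":0,"ry":0,"rz":0,"gripper":0.5},{"tx":-1.2,"ty":-0.3,"tz":8,"rx":0,"ry":0,"rz":0,"gripper":0.5}]'; python3 -c '
from h import *
print(tool([.454,-.2085,.0065]))'
```

```text
time: 9.82
eef_pos: [0.4563, -0.2068, 0.0482]
orientation: [[-0.003, 1.0, -0.001], [1.0, 0.003, 0.001], [0.001, -0.001, -1.0]]
force: [0.4, -0.1, -0.2]
grip_width: 0.0441
grip_force: 0.0
[-0.17125734 -0.2247992   4.1739343 ]
```

```bash
python3 -m pendant '[{"tx":-0.1,"ty":-0.2,"tz":2.5,"rx":0,"ry":0,"rz":0,"gripper":0.5},{"tx":-0.1,"ty":-0.2,"tz":3.8,"rx":0,"ry":0,"rz":0,"gripper":0.5},{"tx":-0.1,"ty":-0.2,"tz":4.2,"rx":0,"ry":0,"rz":0,"gripper":0.6},{"tx":-0.1,"ty":-0.2,"tz":4.2,"rx":0,"ry":0,"rz":0,"gripper":1},{"tx":-0.1,"ty":-0.2,"tz":4.2,"rx":0,"ry":0,"rz":0,"gripper":1},{"tx":-0.1,"ty":-0.2,"tz":4.2,"rx":0,"ry":0,"rz":0,"gripper":1},{"tx":-0.1,"ty":-0.2,"tz":4.2,"rx":0,"ry":0,"rz":0,"gripper":1},{"tx":-0.1,"ty":-0.2,"tz":4.2,"rx":0,"ry":0,"rz":0,"gripper":1}]' 15; python3 -c '
from h import *
print(tool([.625,.022,.09]))'
```

```text
time: 10.48
eef_pos: [0.4546, -0.21, 0.0067]
orientation: [[-0.0, 1.0, 0.002], [1.0, 0.0, -0.001], [-0.001, 0.002, -1.0]]
force: [-1.0, 0.8, 7.1]
grip_width: 0.0247
grip_force: 15.0
[23.19861747 17.05176788 -8.31651791]
```

```bash
python3 -m pendant '[{"tx":0,"ty":0,"tz":-3,"rx":0,"ry":0,"rz":0,"gripper":1},{"tx":0,"ty":0,"tz":-7,"rx":0,"ry":0,"rz":0,"gripper":1},{"tx":3,"ty":2,"tz":-9,"rx":0,"ry":0,"rz":0,"gripper":1},{"tx":6.2,"ty":4.5,"tz":-9,"rx":0,"ry":0,"rz":0,"gripper":1},{"tx":9.4,"ty":7,"tz":-9,"rx":0,"ry":0,"rz":0,"gripper":1},{"tx":12.6,"ty":9.4,"tz":-9,"rx":0,"ry":0,"rz":0,"gripper":1},{"tx":15.8,"ty":11.8,"tz":-9,"rx":0,"ry":0,"rz":0,"gripper":1},{"tx":19,"ty":14.2,"tz":-9,"rx":0,"ry":0,"rz":0,"gripper":1}]'; python3 -m pendant '[{"tx":3,"ty":2,"tz":0,"rx":0,"ry":0,"rz":0,"gripper":1},{"tx":4.1,"ty":2.8,"tz":0,"rx":0,"ry":0,"rz":0,"gripper":1},{"tx":4.1,"ty":2.8,"tz":0,"rx":0,"ry":0,"rz":0,"gripper":1},{"tx":4.1,"ty":2.8,"tz":0,"rx":0,"ry":0,"rz":0,"gripper":1}]'
python3 - <<'E'
from h import *
w=grab("wrist","pics/tray.png"); print(tool([.625,.022,.009]))
t=grab("top")
print(np.round(monitor.sense()['q'],2))
E
```

```text
time: 11.15
eef_pos: [0.5967, -0.0184, 0.0961]
orientation: [[0.0, 1.0, 0.0], [1.0, -0.0, -0.0], [-0.0, 0.0, -1.0]]
force: [0.8, -0.9, -0.1]
grip_width: 0.0245
grip_force: 15.0
time: 11.48
eef_pos: [0.6233, 0.0209, 0.0955]
orientation: [[-0.001, 1.0, -0.001], [1.0, 0.001, -0.001], [-0.001, -0.001, -1.0]]
force: [0.6, -0.6, 0.4]
grip_width: 0.0243
grip_force: 15.0
[0.29753081 0.22344128 8.63368921]
[ 0.25  0.73 -0.51  1.68  0.45  0.85 -0.45]
```

View pics/tray.png

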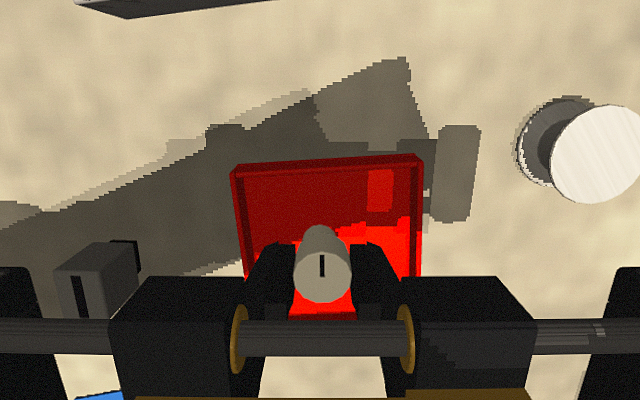

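The held knob is over the tray, clear of its walls: the far wall's outer corners are at (231,172) and (423,157). That picture was the eleventh, one over the limit of 10, so from here on I'll use numbers only.

Run:
```python
from h import *
w=grab("wrist"); print(plane(w,[(231,172),(423,157)],.026).round(4).tolist())
print(tool([.625,.021,.009]))
```

```text
[[0.5662, 0.0432, 0.026], [0.6857, 0.0526, 0.026]]
[0.28602629 0.22648777 8.64017192]
```

```bash
python3 -m pendant '[{"tx":0.2,"ty":0.2,"tz":3.5,"rx":0,"ry":0,"rz":0,"gripper":1},{"tx":0.2,"ty":0.2,"tz":6.5,"rx":0,"ry":0,"rz":0,"gripper":1},{"tx":0.2,"ty":0.2,"tz":8,"rx":0,"ry":0,"rz":0,"gripper":1},{"tx":0.2,"ty":0.2,"tz":8.5,"rx":0,"ry":0,"rz":0,"gripper":1},{"tx":0.2,"ty":0.2,"tz":8.5,"rx":0,"ry":0,"rz":0,"gripper":1},{"tx":0.2,"ty":0.2,"tz":8.5,"rx":0,"ry":0,"rz":0,"gripper":1}]'
```

```text
time: 12.13
eef_pos: [0.6264, 0.0227, 0.0117]
orientation: [[0.001, 1.0, 0.001], [1.0, -0.001, 0.0], [0.0, 0.001, -1.0]]
force: [0.5, 0.6, 1.0]
grip_width: 0.0244
grip_force: 15.0
```

```bash
python3 -m pendant '[{"tx":-0.1,"ty":0,"tz":0.2,"rx":0,"ry":0,"rz":0,"gripper":1},{"tx":-0.1,"ty":0,"tz":0.4,"rx":0,"ry":0,"rz":0,"gripper":1},{"tx":-0.1,"ty":0,"tz":0.4,"rx":0,"ry":0,"rz":0,"gripper":1}]'
```

```text
time: 12.38
eef_pos: [0.6269, 0.0219, 0.0078]
orientation: [[0.0, 1.0, 0.002], [1.0, -0.0, -0.0], [-0.0, 0.002, -1.0]]
force: [0.2, -1.1, 3.3]
grip_width: 0.0244
grip_force: 15.0
```

```bash
python3 -m pendant '[{"tx":0,"ty":0,"tz":0,"rx":0,"ry":0,"rz":0,"gripper":0.5},{"tx":0,"ty":0,"tz":0,"rx":0,"ry":0,"rz":0,"gripper":0.5},{"tx":0,"ty":0,"tz":0,"rx":0,"ry":0,"rz":0,"gripper":0.5},{"tx":0,"ty":0,"tz":-3,"rx":0,"ry":0,"rz":0,"gripper":0.5},{"tx":0,"ty":0,"tz":-7,"rx":0,"ry":0,"rz":0,"gripper":0.5},{"tx":0,"ty":0,"tz":-11,"rx":0,"ry":0,"rz":0,"gripper":0.5},{"tx":0,"ty":0,"tz":-12,"rx":0,"ry":0,"rz":0,"gripper":0.5}]'
python3 - <<'E'
from h import *
w=grab("wrist"); H=hsv(w)
for b in blobs((H[...,1]<100)&(H[...,2]>90),250,3000): print(np.round(b[0],1),b[1],plane(w,[b[0]],.022)[0].round(3))
print(project(w,[[.627,.022,.023],[.622,-.012,.023]]).round(1).tolist())
print(tool([.4685,-.2625,.12]))
E
python3 -m pendant '[{"tx":-28.5,"ty":-15.8,"tz":0,"rx":0,"ry":0,"rz":0,"gripper":0.5},{"tx":-28.5,"ty":-15.8,"tz":0,"rx":0,"ry":0,"rz":0,"gripper":0.5},{"tx":-28.5,"ty":-15.8,"tz":0,"rx":0,"ry":0,"rz":0,"gripper":0.5},{"tx":-28.5,"ty":-15.8,"tz":0,"rx":0,"ry":0,"rz":0,"gripper":0.5},{"tx":-28.5,"ty":-15.8,"tz":0,"rx":0,"ry":0,"rz":0,"gripper":0.5},{"tx":-28.5,"ty":-15.8,"tz":0,"rx":0,"ry":0,"rz":0,"gripper":0.5},{"tx":-28.5,"ty":-15.8,"tz":0,"rx":0,"ry":0,"rz":0,"gripper":0.5},{"tx":-28.5,"ty":-15.8,"tz":0,"rx":0,"ry":0,"rz":0,"gripper":0.5}]'
python3 -m pendant '[{"tx":0,"ty":0,"tz":0,"rx":0,"ry":0,"rz":0,"gripper":0.5},{"tx":0,"ty":0,"tz":0,"rx":0,"ry":0,"rz":0,"gripper":0.5},{"tx":0,"ty":0,"tz":0,"rx":0,"ry":0,"rz":0,"gripper":0.5}]'
python3 - <<'E'
from h import *
w=grab("wrist"); H=hsv(w); print(tool([.4685,-.2625,.04]))
for b in blobs((H[...,1]<100)&(H[...,2]>90),250,3000): print(np.round(b[0],1),b[1],plane(w,[b[0]],.023)[0].round(3))
print(project(w,[[.4685,-.2625,.023]]))
E
```

```text
time: 12.97
eef_pos: [0.629, 0.0231, 0.1328]
orientation: [[-0.0, 1.0, 0.008], [1.0, 0.0, 0.001], [0.001, 0.008, -1.0]]
force: [1.4, 0.6, 0.0]
grip_width: 0.0442
grip_force: 0.0
[317.8 188.9] 871 [0.627 0.024 0.022]
[310.5 229.6] 844 [ 0.621 -0.009  0.022]
[201.2 261.9] 2311 [ 0.532 -0.038  0.022]
[ 66.2 304.9] 650 [ 0.412 -0.079  0.022]
[326.5 314. ] 1489 [ 0.634 -0.088  0.022]
[ 66.3 376.3] 574 [ 0.393 -0.157  0.022]
[[317.5, 192.2], [311.3, 233.4]]
[-28.54080648 -16.06504358   1.0809158 ]
time: 13.68
eef_pos: [0.465, -0.2656, 0.1257]
orientation: [[0.002, 1.0, -0.002], [1.0, -0.002, -0.0], [-0.0, -0.002, -1.0]]
force: [0.8, -0.7, 0.1]
grip_width: 0.0442
grip_force: 0.0
time: 13.93
eef_pos: [0.4678, -0.262, 0.1262]
orientation: [[-0.0, 1.0, -0.0], [1.0, 0.0, 0.001], [0.001, -0.0, -1.0]]
force: [0.1, 0.7, 0.0]
grip_width: 0.0442
grip_force: 0.0
[-0.14044297  0.01347978  8.63332658]
[321.5 192.2] 920 [ 0.468 -0.261  0.023]
[404.7 239.4] 697 [ 0.532 -0.299  0.023]
[347.8 260.2] 891 [ 0.489 -0.317  0.023]
[ 66.3 376.3] 574 [ 0.236 -0.436  0.023]
[579.2 372.9] 489 [ 0.701 -0.432  0.023]
[[322.25580806 194.13401978]]
```

```bash
python3 -m pendant '[{"tx":-0.1,"ty":0,"tz":3,"rx":0,"ry":0,"rz":0,"gripper":0.55},{"tx":-0.1,"ty":0,"tz":6,"rx":0,"ry":0,"rz":0,"gripper":0.55},{"tx":-0.1,"ty":0,"tz":9,"rx":0,"ry":0,"rz":0,"gripper":0.55},{"tx":-0.1,"ty":0,"tz":11,"rx":0,"ry":0,"rz":0,"gripper":0.55},{"tx":-0.1,"ty":0,"tz":11.9,"rx":0,"ry":0,"rz":0,"gripper":0.6},{"tx":-0.1,"ty":0,"tz":11.9,"rx":0,"ry":0,"rz":0,"gripper":1},{"tx":-0.1,"ty":0,"tz":11.9,"rx":0,"ry":0,"rz":0,"gripper":1},{"tx":-0.1,"ty":0,"tz":11.9,"rx":0,"ry":0,"rz":0,"gripper":1}]'
python3 -m pendant '[{"tx":0,"ty":0,"tz":0,"rx":0,"ry":0,"rz":0,"gripper":1},{"tx":0,"ty":0,"tz":0,"rx":0,"ry":0,"rz":0,"gripper":1}]';  python3 -c '
from h import *
print(tool([.625,-.048,.095]))'
```

```text
time: 14.65
eef_pos: [0.4691, -0.2637, 0.0089]
orientation: [[-0.001, 1.0, 0.002], [1.0, 0.001, -0.001], [-0.001, 0.002, -1.0]]
force: [0.4, 0.0, -0.1]
grip_width: 0.0244
grip_force: 15.0
time: 14.82
eef_pos: [0.4686, -0.2643, 0.0088]
orientation: [[0.0, 1.0, 0.002], [1.0, -0.0, -0.001], [-0.001, 0.002, -1.0]]
force: [-0.7, -0.5, 0.1]
grip_width: 0.0246
grip_force: 15.0
[21.62292059 15.65674168 -8.61020708]
```

```bash
python3 -m pendant '[{"tx":0,"ty":0,"tz":-3,"rx":0,"ry":0,"rz":0,"gripper":1},{"tx":0,"ty":0,"tz":-7,"rx":0,"ry":0,"rz":0,"gripper":1},{"tx":3,"ty":2,"tz":-8.6,"rx":0,"ry":0,"rz":0,"gripper":1},{"tx":6.2,"ty":4.5,"tz":-8.6,"rx":0,"ry":0,"rz":0,"gripper":1},{"tx":9.4,"ty":6.8,"tz":-8.6,"rx":0,"ry":0,"rz":0,"gripper":1},{"tx":12.6,"ty":9.2,"tz":-8.6,"rx":0,"ry":0,"rz":0,"gripper":1},{"tx":15.8,"ty":11.5,"tz":-8.6,"rx":0,"ry":0,"rz":0,"gripper":1},{"tx":19,"ty":13.8,"tz":-8.6,"rx":0,"ry":0,"rz":0,"gripper":1}]'; python3 -m pendant '[{"tx":2.7,"ty":2,"tz":0,"rx":0,"ry":0,"rz":0,"gripper":1},{"tx":2.7,"ty":2,"tz":0,"rx":0,"ry":0,"rz":0,"gripper":1},{"tx":2.7,"ty":2,"tz":0,"rx":0,"ry":0,"rz":0,"gripper":1},{"tx":2.7,"ty":2,"tz":0,"rx":0,"ry":0,"rz":0,"gripper":1},{"tx":2.7,"ty":2,"tz":0,"rx":0,"ry":0,"rz":0,"gripper":1}]';  python3 -c '
from h import *
print(tool([.626,-.047,.0125]))'
```

```text
time: 15.48
eef_pos: [0.6069, -0.0725, 0.0946]
orientation: [[0.0, 1.0, 0.001], [1.0, -0.0, -0.0], [-0.0, 0.001, -1.0]]
force: [-0.0, -0.5, -0.5]
grip_width: 0.0244
grip_force: 15.0
time: 15.9
eef_pos: [0.625, -0.0491, 0.0937]
orientation: [[0.002, 1.0, -0.001], [1.0, -0.002, -0.001], [-0.001, -0.001, -1.0]]
force: [0.1, -0.2, -0.7]
grip_width: 0.0243
grip_force: 15.0
[0.22050994 0.10236999 8.12068882]
```

```bash
python3 -m pendant '[{"tx":0.1,"ty":0.1,"tz":3,"rx":0,"ry":0,"rz":0,"gripper":1},{"tx":0.1,"ty":0.1,"tz":6,"rx":0,"ry":0,"rz":0,"gripper":1},{"tx":0.1,"ty":0.1,"tz":7.5,"rx":0,"ry":0,"rz":0,"gripper":1},{"tx":0.1,"ty":0.1,"tz":8,"rx":0,"ry":0,"rz":0,"gripper":1},{"tx":0.1,"ty":0.1,"tz":8.2,"rx":0,"ry":0,"rz":0,"gripper":1},{"tx":0.1,"ty":0.1,"tz":8.4,"rx":0,"ry":0,"rz":0,"gripper":1},{"tx":0.1,"ty":0.1,"tz":8.4,"rx":0,"ry":0,"rz":0,"gripper":1}]'
```

```text
time: 16.48
eef_pos: [0.6276, -0.0461, 0.0107]
orientation: [[0.0, 1.0, 0.002], [1.0, -0.0, -0.0], [-0.0, 0.002, -1.0]]
force: [0.0, -0.1, -0.2]
grip_width: 0.0244
grip_force: 15.0
```

```bash
python3 -m pendant '[{"tx":0,"ty":0,"tz":0.1,"rx":0,"ry":0,"rz":0,"gripper":1},{"tx":0,"ty":0,"tz":0.1,"rx":0,"ry":0,"rz":0,"gripper":1},{"tx":0,"ty":0,"tz":0.1,"rx":0,"ry":0,"rz":0,"gripper":0.5},{"tx":0,"ty":0,"tz":0.1,"rx":0,"ry":0,"rz":0,"gripper":0.5},{"tx":0,"ty":0,"tz":0.1,"rx":0,"ry":0,"rz":0,"gripper":0.5},{"tx":0,"ty":0,"tz":-3,"rx":0,"ry":0,"rz":0,"gripper":0.5},{"tx":0,"ty":0,"tz":-7,"rx":0,"ry":0,"rz":0,"gripper":0.5},{"tx":0,"ty":0,"tz":-11,"rx":0,"ry":0,"rz":0,"gripper":0.5}]'
python3 -m pendant '[{"tx":-2,"ty":-4,"tz":-4,"rx":0,"ry":0,"rz":0,"gripper":0.5},{"tx":-2,"ty":-8,"tz":-8,"rx":0,"ry":0,"rz":0,"gripper":0.5},{"tx":-2,"ty":-12,"tz":-10,"rx":0,"ry":0,"rz":0,"gripper":0.5},{"tx":-2,"ty":-14,"tz":-10,"rx":0,"ry":0,"rz":0,"gripper":0.5},{"tx":-2,"ty":-14,"tz":-10,"rx":0,"ry":0,"rz":0,"gripper":0.5},{"tx":-2,"ty":-14,"tz":-10,"rx":0,"ry":0,"rz":0,"gripper":0.5}]'
python3 - <<'E'
from h import *
w=grab("wrist","pics/end_w.png"); t=grab("top","pics/end_t.png"); s=grab("scene","pics/end_s.png")
for n,d in (("wrist",w),("top",t),("scene",s)):
    H=hsv(d); print(n)
    for b in blobs((H[...,1]<110)&(H[...,2]>90),12,3000):
        P=plane(d,[b[0]],.022)[0]
        if .43<P[0]<.7 and -.36<P[1]<.05: print("  white",b[1],P.round(3))
    for b in blobs((H[...,0]>6)&(H[...,0]<20)&(H[...,1]>180)&(H[...,2]>70),30):
        P=plane(d,[b[0]],.11)[0]
        if .4<P[0]<.65 and 0<P[1]<.3: print("  orange",b[1],P.round(3))
    print("  exp knobs",project(d,[[.627,.022,.022],[.622,-.012,.022],[.628,-.046,.022]]).round(0).tolist())
E
```

```text
time: 17.15
eef_pos: [0.6258, -0.0457, 0.1202]
orientation: [[-0.0, 1.0, -0.002], [1.0, 0.0, 0.0], [0.0, -0.002, -1.0]]
force: [1.5, 0.1, -0.1]
grip_width: 0.0441
grip_force: 0.0
time: 17.65
eef_pos: [0.485, -0.0666, 0.221]
orientation: [[0.001, 1.0, 0.001], [1.0, -0.001, -0.002], [-0.002, 0.001, -1.0]]
force: [0.6, -0.3, -0.2]
grip_width: 0.044
grip_force: 0.0
wrist
  white 579 [0.628 0.023 0.022]
  white 543 [ 0.622 -0.011  0.022]
  white 33 [ 0.486 -0.02   0.022]
  white 465 [ 0.628 -0.047  0.022]
  white 27 [ 0.518 -0.188  0.022]
  white 166 [ 0.533 -0.311  0.022]
  white 275 [ 0.49  -0.321  0.022]
  exp knobs [[475.0, 70.0], [465.0, 108.0], [467.0, 143.0]]
top
  white 52 [0.629 0.023 0.022]
  white 37 [ 0.623 -0.009  0.022]
  white 248 [ 0.628 -0.105  0.022]
  white 42 [ 0.584 -0.18   0.022]
  white 69 [ 0.546 -0.052  0.022]
  white 40 [ 0.561 -0.066  0.022]
  white 56 [ 0.534 -0.306  0.022]
  white 54 [ 0.491 -0.321  0.022]
  exp knobs [[305.0, 193.0], [316.0, 195.0], [328.0, 194.0]]
scene
  white 50 [ 0.49  -0.321  0.022]
  white 51 [ 0.534 -0.305  0.022]
  white 81 [ 0.627 -0.048  0.022]
  white 188 [0.625 0.007 0.022]
  orange 153 [0.544 0.209 0.11 ]
  exp knobs [[305.0, 237.0], [298.0, 228.0], [288.0, 221.0]]
```

Three knobs are on the tray floor, the spares haven't moved and the relay is in place, so I'm handing in.

```bash
python3 -c '
from station import manip
print(manip.job_done())'
```

```text
the job is handed in; nothing more can be done
None
```

The job is handed in (no verdict came back): the orange relay is plugged fully home in the empty socket and exactly three white knobs lie on the tray floor, done in about 18 s, but I viewed 11 pictures where the limit was 10.

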